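Sweep the broken porcelain into the tray's trough

ROBOT

A 6-joint arm with a two-finger parallel gripper is mounted at the origin on a cart in front of the work surface, level with it; the furniture and walls round the work are solid. World frame = base frame: x ahead of the robot, y to its left, z up, the work surface at z = 0. Lengths are in mm, angles in degrees, forces in N, time in s.
With the tool pointing down it reaches from about 350 to 850 mm from the base axis. Payload 8.1 kg.
Tool frame: the origin (TCP) lies midway between the tips of the shut fingers; the grasp point (between the pads) lies 19 mm behind it (r.grasp_offset is the distance from the TCP to the grasp point, in mm); z points along the fingers, x is the direction in which the jaws open and shut, and the axes are right-handed (so a half turn about z gives the same grasp; the last joint's range is limited). The gripper opens to 85 mm and grips with 20 to 120 N. Pads are 22 mm wide; open, the fingers measure 114 mm over their backs; the gripper's body (76 mm by 85 mm) begins 54 mm behind the grasp point. The pads swing forward as they close: fully open they stand 13 mm farther back than shut.
Start: joints at [63.805, 7.471, 85.268, -0, 87.261, -4.893], TCP at [217.955, 559.018, 231.292] pointing down, gripper open.
Joint ranges: [-169.43, 169.43], [-51.17, 129.36], [1.28, 143.12], [-76.62, 256.62], [0, 156.53], [-152.29, 152.29]. Speed limits (degrees/s): [136.94, 136.94, 159.86, 180, 180, 180].

INTERFACE

Orientations are given as [roll, pitch, yaw] about the fixed x, y, z axes, in that order (R = Rz(yaw) Ry(pitch) Rx(roll)).
In Python, from bench import r, optics, hand_in gives the robot as it stands.
- The arm moves only by the shell command python3 -m pendant 'ROWS' [FORCE]. ROWS is JSON, a list of rows, each a list of 5 numbers: the opening, from 0 (shut) to 1 (fully open), then the shift along the tool's x, y, z in mm, then the turn about the tool's z in degrees. A call has 1 to 10 rows; each row shifts and turns the commanded pose from where the row before left it, along the tool's axes as they then stand; what a row does not reach is not made up. A row lasts 1/10 s, in which the tool goes at most 50 mm and 8.59 degrees, less where a joint would pass 70% of its speed; a pose out of reach is approached as far as the arm can. A call with a gripper value outside its range is refused whole. The fingers move at their own pace and stop on an object; FORCE is the grip in N (left out, the last holds). Time passes only in rows, so rows that do not move let the fingers close. It gives the time, the measured TCP pose, the force and the opening at its end, in the units of the state.
- r.sense(): the state, without advancing time (a new reading comes with each control period).
- optics.snapshot(name): name is "scene" or "top"; returns (picture, depth): 420x560x3 uint8, blue, green, red; 420x560 float32, mm along the optical axis (not along the pixel's ray), 0 where there is no reading.
- optics.camera_params(name): a dict with "camera_matrix" (3x3 intrinsics, pixels), "k1" (the pictures are not rectified: a ray, as slopes to the right and down, at radius r is drawn at 1 + k1 r^2 times it, then the intrinsics apply), "eye" and "orientation" of the camera in the world. Camera axes: x right, y down, z forward; pixel columns grow to the right and rows downward; lengths in mm; the calibration is good to about 2 mm. A picture is of the moment at which its call begins. camera_params takes no time and is no camera call.
- hand_in(): hands the job in, once; it reports no verdict.
Trained networks look in the newest picture that a camera, given by its name, has taken for a name from the list of things; names that differ only in an ending like _2 or _b are one class to them, and where a whole thing is asked for, a point or a joint stands for the part that bears it (a point fixed in the world has none). Each returns a list of dicts, best first, with "score" (0 to 1); they miss things now and then, are a little off and sometimes report something else, mostly with a low value. They report only what shows in the picture. A call takes as long as a camera call. They do not tell look-alikes from the thing itself.
- optics.search_frame(camera, query): "at" ([x, y, z] in mm, in world coordinates, good to about 4 mm: the middle of the surface that is visible of it).
The state is a dict: "time": time; "joint_pos": joint angles; "qd": joint speeds; "joint_efforts": joint torques, N m; "tool_pos": TCP position; "tcp_rot": TCP orientation; "ft_force": force on the tool from outside, world axes, zero at the start; "wrist_torque": the same for the moment, N m; "finger_gap": finger opening in mm.
Only numpy, scipy, OpenCV 4.12 (cv2) and the standard library are available. Lean on these libraries where they do the work, as an engineer would, in place of code of your own. Each camera call takes 0.05 s, during which the arm holds its last target. There are 200 camera calls.

TASK

Take the scraper block from its rest and use it to sweep all four pieces of broken porcelain off the tray's raised deck, out through the open side, so that they drop into the trough at the end of the tray. The pieces are sharp, so touch them with nothing but the scraper. Then stand the scraper upright in its rest again, and leave the bottle, dishes and cups round about where they are; draw the arm well back when you cross between the counters, as the tall incubator stands out between them.

Things in the scene. Friction and masses are not known exactly. Their poses are not given: they have to be found in the camera images.
- tray: fixed dark steel tray 316 (x) x 154 mm (y); origin on the counter under its middle. Deck top 45 mm up, x -50 to +150 mm; trough x -50 to -152, floor 4 mm up. Rims 6 mm thick, top 61 mm up, along both long sides (inner faces y = +-65) and across both ends; none between deck and trough. Deck from x = +86 to the rim at +150 holds no pieces at the start
- tray_lip (a point): point on the tray: middle of the deck's open edge over the trough, at deck height; axes as the tray's
- scraper: loose grey scraper block, 220 g; origin at the centre of its underside, z up, stands upright in its rest at the start. Foot with rubber sole 30 mm thick (x), 112 mm wide (y), 26 mm high; above it an upright grip 24 mm thick (x), 64 mm wide (y), from 26 to 88 mm height. Both faces are alike
- scraper_grip (a point): point in the middle of the scraper's grip, 66 mm above its underside; a place to pinch it, fingers closing along the scraper's x
- rest: fixed shallow white plastic dish with a dark rubber lining on the right counter, 64 mm (x) by 152 mm (y) outside, 10 mm high; inside 54 x 142 mm, floor 5 mm above the counter; origin on the counter under its middle. The scraper stands in it with its wide side along the rest's y
- shard_1: irregular flat piece of broken white porcelain about 37 x 30 mm and 12 mm thick, with sharp edges; lies flat on the tray's deck at the start; origin in its middle (6 mm above its underside)
- shard_2: irregular flat piece of broken white porcelain about 37 x 30 mm and 12 mm thick, with sharp edges; lies flat on the tray's deck at the start; origin in its middle (6 mm above its underside)
- shard_3: irregular flat piece of broken white porcelain about 37 x 30 mm and 12 mm thick, with sharp edges; lies flat on the tray's deck at the start; origin in its middle (6 mm above its underside)
- shard_4: irregular flat piece of broken white porcelain about 37 x 30 mm and 12 mm thick, with sharp edges; lies flat on the tray's deck at the start; origin in its middle (6 mm above its underside)
- incubator_corner (a point): point 0.2 m up on the nearest upright edge of the tall fixed incubator cabinet (about 1 m high) that stands in the corner between the two counters and reaches out farthest here; an arm crossing in front of it with the tool down should keep the tool within about 0.42 m of the base axis
- bottle: bystander: brown glass stain bottle, 52 mm diameter, 98 mm high, on the right counter; origin at the centre of its underside
- dish: bystander: closed petri dish, 90 mm diameter, 16 mm high, on the right counter; origin at the centre of its underside
- sample_cup_5: bystander: sample cup with screw lid, 39 mm diameter, 74 mm high, on the left counter beyond the tray; origin at the centre of its underside
Not all that is in view belongs to the job. What is meant by the scraper is not pink, and is the larger of those in its own colour.

How it is judged (in metres and radians):
On the way, in this order (a step that is already met when the one before it is completed fails the run):
1. the scraper is lifted from its rest (z of scraper in the frame of rest above 0.04 m), for 0.1 s.
2. all four pieces lie in the trough while the scraper is still over the tray (x of shard_1 in the frame of tray between -0.155 and -0.05 m and y of shard_1 in the frame of tray between -0.067 and 0.067 m and z of each of shard_1, shard_2, shard_3, shard_4 in the frame of tray below 0.041 m and x of shard_2 in the frame of tray between -0.155 and -0.05 m and y of shard_2 in the frame of tray between -0.067 and 0.067 m and x of shard_3 in the frame of tray between -0.155 and -0.05 m and y of shard_3 in the frame of tray between -0.067 and 0.067 m and x of shard_4 in the frame of tray between -0.155 and -0.05 m and y of shard_4 in the frame of tray between -0.067 and 0.067 m and horizontal distance between scraper and tray_lip below 0.2 m), for 0.1 s.
At the end, for the whole second after the job is handed in: All four pieces lie at rest in the trough (middle of each between the deck's open edge and the end rim, and below deck height: less than 41 mm above the counter), and the scraper stands upright (within 0.1 rad) and still on the floor of its rest, within 35 mm of the rest's middle (x of shard_1 in the frame of tray between -0.155 and -0.05 m and y of shard_1 in the frame of tray between -0.067 and 0.067 m and z of each of shard_1, shard_2, shard_3, shard_4 in the frame of tray below 0.041 m and x of shard_2 in the frame of tray between -0.155 and -0.05 m and y of shard_2 in the frame of tray between -0.067 and 0.067 m and x of shard_3 in the frame of tray between -0.155 and -0.05 m and y of shard_3 in the frame of tray between -0.067 and 0.067 m and x of shard_4 in the frame of tray between -0.155 and -0.05 m and y of shard_4 in the frame of tray between -0.067 and 0.067 m and z of scraper in the frame of rest between 0.001 and 0.009 m and horizontal distance between scraper and rest below 0.035 m and angle between scraper's own z axis and vertical below 0.1 rad and linear speed of each of scraper, shard_1, shard_2, shard_3, shard_4 below 0.02 m/s); the robot touches nothing.
It fails at once if a piece of porcelain is touched by the robot itself (contact force between any of the fingers, the arm and shard_1 above 0.3 N or contact force between any of the fingers, the arm and shard_2 above 0.3 N or contact force between any of the fingers, the arm and shard_3 above 0.3 N or contact force between any of the fingers, the arm and shard_4 above 0.3 N).
It fails at once if the stain bottle is moved more than 25 mm (distance of bottle from where it was at the start of the episode above 0.025 m).
It fails at once if the petri dish is moved more than 25 mm (distance of dish from where it was at the start of the episode above 0.025 m).
It fails at once if the sample cup is moved more than 25 mm (distance of sample_cup_5 from where it was at the start of the episode above 0.025 m).
It also fails if it takes over 58 s, if anything falls off the work surface, if the arm or the gripper's body presses on something with over 40 N, if the wrist force passes 120 N, or if a joint passes its speed limit or range.

## Working session

There is one attempt and no reset: what is moved stays moved. The work goes in short steps, Python scripts to look and compute and a shell command to move; the robot and the scene stay as the last step left them, time stands still between calls to the robot, and variables do not carry over. Pictures are saved under pics/ and viewed, about 8 in all and at most 12, crops included, and the job is handed in when it is done.

```bash
ls; mkdir -p pics; cat > h.py <<'E'
import numpy as np, cv2
from scipy.spatial.transform import Rotation as R
from bench import r, optics, hand_in
def rot(p):
    o=np.array(p["orientation"],float)
    return o if o.shape==(3,3) else R.from_euler('xyz',o,degrees=True).as_matrix()
def cloud(cam,d):
    p=optics.camera_params(cam);K=np.array(p["camera_matrix"])
    h,w=d.shape;u,v=np.meshgrid(np.arange(w),np.arange(h))
    pts=cv2.undistortPoints(np.stack([u,v],-1).reshape(-1,1,2).astype(float),K,np.array([p["k1"],0,0,0,0.]))[:,0]
    c=np.c_[pts,np.ones(len(pts))]*d.reshape(-1,1)
    return (c@rot(p).T+np.array(p["eye"])).reshape(h,w,3)
def proj(cam,X):
    p=optics.camera_params(cam);K=np.array(p["camera_matrix"])
    c=(np.atleast_2d(X)-np.array(p["eye"]))@rot(p)
    s=c[:,:2]/c[:,2:];s=s*(1+p["k1"]*(s**2).sum(1,keepdims=True))
    return s@K[:2,:2].T+K[:2,2]
E
python3 - <<'E'
from h import *
for c in("top","scene"):
    im,d=optics.snapshot(c);cv2.imwrite(f"pics/{c}0.png",im);np.savez(f"{c}0.npz",im=im,d=d)
    print(c,optics.camera_params(c))
    for q in("tray","scraper","rest","shard_1","bottle","dish","sample_cup_5","incubator_corner"):
        for o in optics.search_frame(c,q): 
            if o["score"]>.2: print(q,round(o["score"],2),np.round(o["at"]),np.round(proj(c,o["at"])[0]))
print(r.sense())
E
```

```text
pics
top {'camera_matrix': array([[420.79473916,   0.        , 276.94364238],
       [  0.        , 420.79473916, 210.83253398],
       [  0.        ,   0.        ,   1.        ]]), 'k1': 0.02712756645665183, 'eye': array([ 427.15252075, -146.01949727, 1597.57164525]), 'orientation': array([-175.69829667,   -0.31769695,  -90.72506961])}
tray 0.55 [452. 271.  47.] [161. 237.]
scraper 0.62 [ 423. -734.   34.] [434. 242.]
scraper 0.5 [ 537. -282.   55.] [311. 212.]
scraper 0.43 [ 430. -436.   26.] [353. 241.]
rest 0.97 [ 541. -309.    9.] [317. 212.]
shard_1 0.61 [463. 283.  55.] [157. 234.]
shard_1 0.47 [463. 193.  58.] [182. 234.]
bottle 0.61 [ 564. -518.   73.] [376. 203.]
dish 0.77 [ 455. -577.    7.] [389. 234.]Traceback (most recent call last):
  File "<stdin>", line 6, in <module>
ValueError: it knows: bottle, dish, rest, sample_cup, scraper, scraper_grip, shard, tray, tray_lip
```

View pics/top0.png

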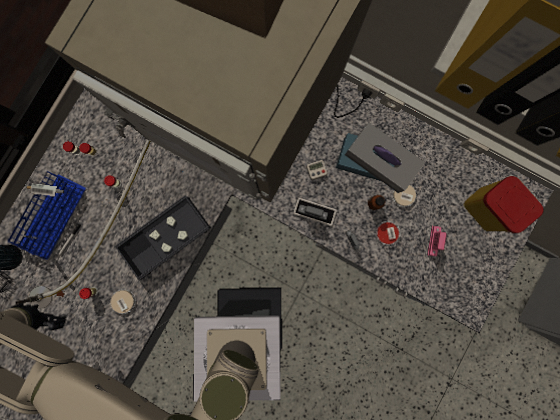

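```bash
python3 - <<'E'
from h import *
for c in("scene",):
    im,d=optics.snapshot(c);cv2.imwrite(f"pics/{c}0.png",im);np.savez(f"{c}0.npz",im=im,d=d)
    print(c,optics.camera_params(c))
    for q in("tray","tray_lip","scraper","rest","shard_1","bottle","dish","sample_cup_5"):
        for o in optics.search_frame(c,q): 
            if o["score"]>.2: print(q,round(o["score"],2),np.round(o["at"]),np.round(proj(c,o["at"])[0]))
print(r.sense())
im=cv2.imread("pics/top0.png")
a=cv2.resize(im[190:290,105:235],None,fx=4,fy=4,interpolation=cv2.INTER_CUBIC)
b=cv2.resize(im[180:260,280:380],None,fx=4,fy=4,interpolation=cv2.INTER_CUBIC)
cv2.imwrite("pics/crop0.png",np.hstack([cv2.resize(a,(400,308)),cv2.resize(b,(385,308))]))
E
```

```text
scene {'camera_matrix': array([[527.43806476,   0.        , 271.06655311],
       [  0.        , 527.43806476, 215.54066626],
       [  0.        ,   0.        ,   1.        ]]), 'k1': -0.19562842806037642, 'eye': array([ -715.3913299 , -1301.48056469,  1270.27877981]), 'orientation': array([-123.15988484,   -0.16005208,  -47.26408298])}
tray 0.75 [449. 236.  46.] [191. 212.]
tray_lip 0.6 [445. 240.  42.] [190. 213.]
scraper 0.74 [ 530. -304.   42.] [300. 257.]
scraper 0.63 [ 407. -751.   40.] [380. 331.]
rest 0.67 [ 524. -344.    5.] [306. 270.]
rest 0.33 [ 452. -577.    8.] [345. 307.]
bottle 0.85 [ 550. -536.   53.] [353. 279.]
dish 0.91 [ 450. -577.    6.] [344. 308.]
{'time': 0.85, 'joint_pos': array([ 6.38039510e+01,  7.47000395e+00,  8.52668794e+01,  1.13186424e-04,
        8.72611219e+01, -4.89229690e+00]), 'qd': array([-0.02195806,  0.02134671,  0.08390605,  0.01207165,  0.01578537,
       -0.03317005]), 'joint_efforts': array([ 1.83676508e-03, -5.69252837e+01, -5.00882256e+01, -1.07299418e-04,
        1.22627816e-04, -1.05817384e-05]), 'tool_pos': array([217.96473269, 559.02458368, 231.31318278]), 'tcp_rot': array([ 1.79999943e+02, -1.99714145e-03,  6.86962425e+01]), 'ft_force': array([ 0.50060307,  0.43256522, -0.1508184 ]), 'wrist_torque': array([-0.02386549, -0.0330902 ,  0.07647035]), 'finger_gap': 85.46991720544403}
```

View pics/scene0.png

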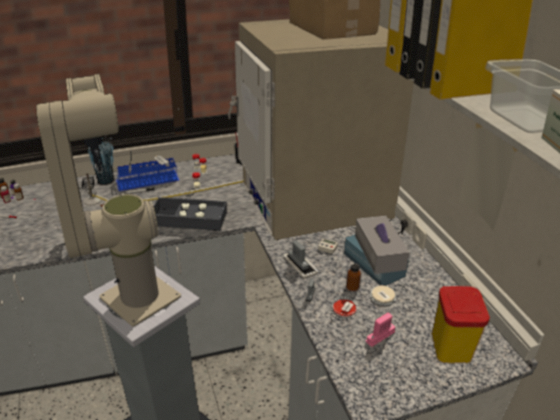

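View pics/crop0.png

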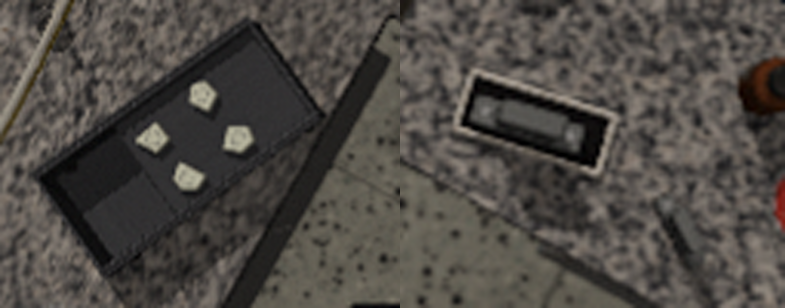

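```bash
python3 - <<'E'
from h import *
z=np.load("top0.npz");im,d=z["im"],z["d"];W=cloud("top",d)
def rect(P,n):
    (c,s,a)=cv2.minAreaRect(P[:,:2].astype(np.float32)); print(n,len(P),np.round(c,1),np.round(s,1),round(a,1),"zmed",np.round(np.median(P[:,2]),1))
def reg(x0,x1,y0,y1):
    m=np.zeros(d.shape,bool);m[y0:y1,x0:x1]=1;return m&(d>0)
g=im.astype(int)
X=W[...,0];Y=W[...,1];Z=W[...,2]
m=reg(105,220,190,290)
print("counter z",np.median(Z[reg(60,100,250,280)]), np.median(Z[reg(330,350,190,230)]))
rect(W[m&(Z>54)&(Z<75)],"tray rim"); 
dk=m&(Z>38)&(Z<52); rect(W[dk],"deck")
rect(W[m&(Z>35)&(Z<75)],"tray all")
bright=g.min(2)>130
sh=m&bright
n,l,st,ce=cv2.connectedComponentsWithStats(sh.astype(np.uint8))
for i in range(1,n):
    if st[i,4]>8: print("shard",st[i],np.round(W[l==i].mean(0),1))
m=reg(285,340,190,230)
rect(W[m&(g.min(2)>140)&(Z<25)],"rest white")
rect(W[m&(Z>18)&(Z<120)],"scraper z>18"); rect(W[m&(Z>60)&(Z<120)],"scraper grip")
m=reg(285,340,190,230)&(Z>75); print("grip top z",np.median(Z[m]),Z[m].max())
m=reg(340,365,228,256)&(Z>14); 
if m.sum()>4: rect(W[m],"small grey")
m=reg(200,300,150,215)&(Z>500)
i=np.argmin(np.where(m,np.hypot(X,Y),1e9)); print("incub nearest",W.reshape(-1,3)[i],np.hypot(X,Y).flat[i])
# tray outline from dark colour
z=np.load("scene0.npz");im,d=z["im"],z["d"];W=cloud("scene",d);Z=W[...,2]
m=np.zeros(d.shape,bool);m[240:280,280:320]=1;m&=d>0
rect(W[m&(Z>75)&(Z<120)],"scene grip top");rect(W[m&(Z>20)&(Z<120)],"scene scraper")
E
```

```text
counter z 1.8346401268495356 1.0481631674501841
tray rim 949 [452.9 264. ] [157.1 316. ] 35.9 zmed 60.4
deck 1661 [453.9 260.8] [139.9 313. ] 36.2 zmed 46.0
tray all 2749 [453.3 263.4] [157.1 317.3] 35.9 zmed 48.8
shard [167 217   8   8  40] [513.1 234.4  56.8]
shard [150 230   9   9  38] [462.9 291.   57.9]
shard [178 231   9   8  50] [461.3 191.3  58.7]
shard [162 243   9   8  45] [415.6 250.3  57.8]
rest white 17 [ 549.  -300.6] [145.5  57.9] 67.4 zmed 9.8
scraper z>18 244 [ 540.3 -287.7] [108.9  27.5] 72.0 zmed 76.5
scraper grip 130 [ 540.9 -287.5] [63.3 24.3] 73.2 zmed 92.5
grip top z 93.03730633685177 101.61781877439648
small grey 113 [ 435.5 -439.8] [73.2 20.7] 29.8 zmed 50.0
incub nearest [568.2493391  -85.85741799 625.88565211] 574.6988842940395
scene grip top 102 [ 534.5 -291.9] [74.5 27.2] 67.6 zmed 89.2
scene scraper 314 [ 521.9 -319.2] [262.6 112.8] 33.2 zmed 56.0
```

```bash
cat >> h.py <<'E'
def plan(way,start=None):
    s=r.sense();p=np.array(s["tool_pos"]);y=s["tcp_rot"][2]
    if start is not None:p=np.array(start[:3],float);y=start[3]
    for *q,yw,n in way:
        q=np.array(q,float);dp=(q-p)/n;dy=(yw-y)/n;rows=[]
        for k in range(n):
            a=np.radians(y);t=[np.cos(a)*dp[0]+np.sin(a)*dp[1],np.sin(a)*dp[0]-np.cos(a)*dp[1],-dp[2],-dy]
            rows.append("[%.0f,%.0f,%.0f,%.1f]"%tuple(t) if n>1 else "[%.1f,%.1f,%.1f,%.1f]"%tuple(t)); y+=dy
        p=q; print(n,"rows:"," ".join(rows))
E
python3 - <<'E'
from h import *
plan([(150,371,231,60,5),(332,224,231,34,6),(395,0,231,8,6),(355,-190,231,-17.5,5),(540.6,-287.6,160,-17.5,6)])
a=np.radians(-54.1);ex=np.array([np.cos(a),np.sin(a)]);ey=np.array([-ex[1],ex[0]])
for s in [(513.1,234.4),(462.9,291),(461.3,191.3),(415.6,250.3)]:
    v=np.array(s)-(453,264);print(v@ex,v@ey)
E
```

```text
5 rows: [-40,1,0,1.7] [-40,2,0,1.7] [-40,3,0,1.7] [-40,5,0,1.7] [-40,6,0,1.7]
6 rows: [-6,39,-0,4.3] [-3,39,-0,4.3] [-0,39,-0,4.3] [3,39,-0,4.3] [6,39,-0,4.3] [9,38,-0,4.3]
6 rows: [-12,37,-0,4.3] [-9,38,-0,4.3] [-6,38,-0,4.3] [-4,39,-0,4.3] [-1,39,-0,4.3] [2,39,-0,4.3]
5 rows: [-13,37,-0,5.1] [-10,38,-0,5.1] [-7,38,-0,5.1] [-3,39,-0,5.1] [0,39,-0,5.1]
6 rows: [34,6,12,-0.0] [34,6,12,-0.0] [34,6,12,-0.0] [34,6,12,-0.0] [34,6,12,-0.0] [34,6,12,-0.0]
59.21821119701651 31.326880831412996
-16.06603796035219 23.851465872279675
63.756917821316414 -35.90592471899176
-10.832755667811114 -38.32885863995306
```

```bash
python3 -m pendant '[[1,-40,1,0,1.7],[1,-40,2,0,1.7],[1,-40,3,0,1.7],[1,-40,5,0,1.7],[1,-40,6,0,1.7],[1,-6,39,0,4.3],[1,-3,39,0,4.3],[1,0,39,0,4.3],[1,3,39,0,4.3],[1,6,39,0,4.3]]'
python3 -m pendant '[[1,9,38,0,4.3],[1,-12,37,0,4.3],[1,-9,38,0,4.3],[1,-6,38,0,4.3],[1,-4,39,0,4.3],[1,-1,39,0,4.3],[1,2,39,0,4.3],[1,0,0,0,0]]'
python3 -m pendant '[[1,-13,37,0,5.1],[1,-10,38,0,5.1],[1,-7,38,0,5.1],[1,-3,39,0,5.1],[1,0,39,0,5.1],[1,0,0,0,0]]'
python3 - <<'E'
from h import *
print(r.sense()["joint_pos"]);plan([(540.6,-287.6,160,-17.5,6),(540.6,-287.6,56,-17.5,4)])
E
```

```text
time: 1.85
tool_pos: [304.5, 247.1, 231.7]
tcp_rot: [180.0, -0.1, 38.5]
ft_force: [0.1, 0.6, -0.3]
finger_gap: 85.4
time: 2.65
tool_pos: [400.1, -4.1, 231.4]
tcp_rot: [179.9, -0.0, 8.2]
ft_force: [-0.2, 0.2, 0.0]
finger_gap: 85.1
time: 3.25
tool_pos: [359.9, -194.8, 231.4]
tcp_rot: [179.9, -0.0, -17.3]
ft_force: [-0.7, -0.0, -0.7]
finger_gap: 85.5
[-3.55471450e+01 -2.35965705e+01  1.13441571e+02 -7.65136586e-02
  9.01177210e+01 -1.82622578e+01]
6 rows: [33,6,12,0.0] [33,6,12,0.0] [33,6,12,0.0] [33,6,12,0.0] [33,6,12,0.0] [33,6,12,0.0]
4 rows: [0,-0,26,-0.0] [0,-0,26,-0.0] [0,-0,26,-0.0] [0,-0,26,-0.0]
```

```bash
python3 -m pendant '[[1,33,6,12,0],[1,33,6,12,0],[1,33,6,12,0],[1,33,6,12,0],[1,33,6,12,0],[1,33,6,12,0],[1,0,0,0,0]]'
python3 - <<'E'
from h import *
plan([(540.6,-287.6,56,-17.5,5)])
im,d=optics.snapshot("scene");cv2.imwrite("pics/s1.png",cv2.resize(im[200:320,230:390],None,fx=4,fy=4,interpolation=cv2.INTER_CUBIC))
E
```

```text
time: 3.95
tool_pos: [541.1, -282.6, 154.7]
tcp_rot: [-179.9, 0.3, -16.8]
ft_force: [-0.8, 0.4, -0.7]
finger_gap: 85.5
5 rows: [0,1,20,0.1] [0,1,20,0.1] [0,1,20,0.1] [0,1,20,0.1] [0,1,20,0.1]
```

View pics/s1.png

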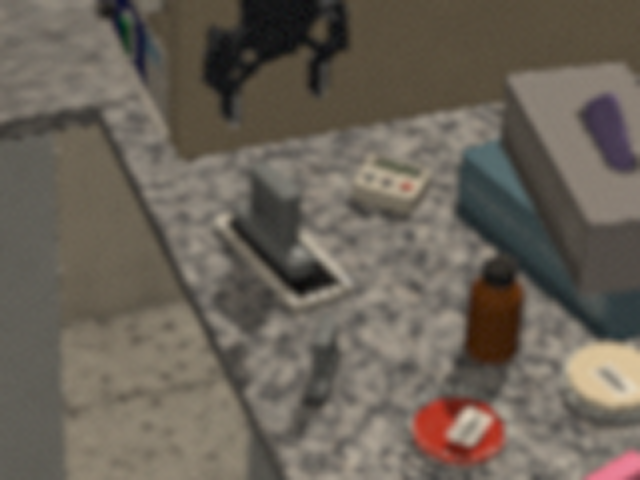

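The crop shows the full-size grey scraper standing in the rest, at crop (275,215). The smaller grey look-alike is at (322,365) and the open gripper is above the scraper. I'm choosing the one in the rest and going down.

```bash
python3 -m pendant '[[1,0,1,20,0],[1,0,1,20,0],[1,0,1,20,0],[1,0,1,20,0],[1,0,1,19,0.5],[1,0,0,0,0]]' 40
python3 -m pendant '[[0,0,0,0,0],[0,0,0,0,0],[0,0,0,0,0],[0,0,0,0,0],[0,0,0,0,0],[0,0,0,0,0],[0,0,0,0,0],[0,0,0,0,0]]' 60
```

```text
time: 4.6
tool_pos: [536.5, -286.3, 58.3]
tcp_rot: [-179.9, 0.2, -17.4]
ft_force: [-0.6, 0.5, -0.2]
finger_gap: 85.7
time: 5.4
tool_pos: [538.9, -288.8, 61.5]
tcp_rot: [180.0, -0.1, -17.4]
ft_force: [-1.3, 0.6, 5.7]
finger_gap: 22.8
```

```bash
python3 -m pendant '[[0,0,0,0,0],[0,0,0,0,0]]' 60
python3 -m pendant '[[0,0,0,-10,0],[0,0,0,-20,0],[0,0,0,-30,0],[0,0,0,-30,0],[0,0,0,-30,0],[0,0,0,-30,0],[0,0,0,0,0],[0,0,0,0,0]]'
python3 - <<'E'
from h import *
plan([(350,-190,209,-17.5,7),(395,0,209,-30,6),(340,222,209,-54.1,7)])
im,d=optics.snapshot("scene");cv2.imwrite("pics/s2.png",cv2.resize(im[170:290,230:390],None,fx=4,fy=4,interpolation=cv2.INTER_CUBIC))
E
```

```text
time: 5.6
tool_pos: [539.0, -288.8, 61.5]
tcp_rot: [180.0, -0.1, -17.4]
ft_force: [-1.7, 1.1, 5.0]
finger_gap: 23.3
time: 6.4
tool_pos: [538.8, -288.7, 211.2]
tcp_rot: [180.0, -0.1, -17.4]
ft_force: [-1.0, 0.5, -2.0]
finger_gap: 23.2
7 rows: [-30,-5,0,0.0] [-30,-5,0,0.0] [-30,-5,0,0.0] [-30,-5,0,0.0] [-30,-5,0,0.0] [-30,-5,0,0.0] [-30,-5,0,0.0]
6 rows: [-2,-32,-0,2.1] [-4,-32,-0,2.1] [-5,-32,-0,2.1] [-6,-32,-0,2.1] [-7,-32,-0,2.1] [-8,-31,-0,2.1]
7 rows: [-23,-24,-0,3.4] [-24,-22,-0,3.4] [-25,-21,-0,3.4] [-27,-19,-0,3.4] [-28,-17,-0,3.4] [-29,-16,-0,3.4] [-30,-14,-0,3.4]
```

View pics/s2.png

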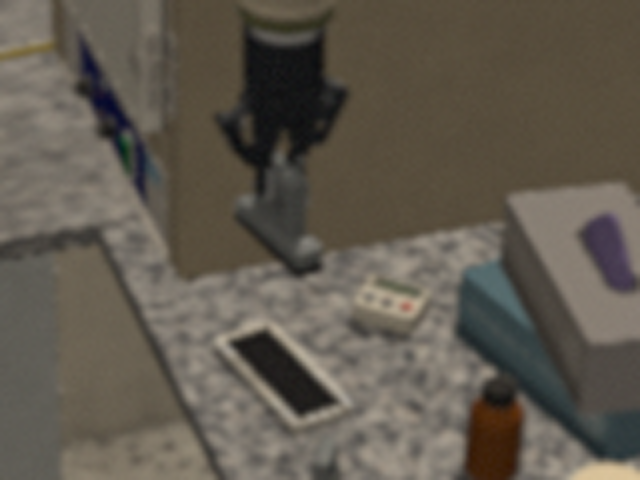

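Scraper is held upright over the empty rest, with the foot at crop (280,235) and the rest at (285,375). Crossing with the arm drawn back.

```bash
python3 -m pendant '[[0,-20,-3,0,0],[0,-30,-5,0,0],[0,-30,-5,0,0],[0,-30,-5,0,0],[0,-30,-5,0,0],[0,-30,-5,0,0],[0,-30,-5,0,0],[0,-10,-2,0,0],[0,0,0,0,0]]'
python3 -m pendant '[[0,-2,-32,0,2.1],[0,-4,-32,0,2.1],[0,-5,-32,0,2.1],[0,-6,-32,0,2.1],[0,-7,-32,0,2.1],[0,-8,-31,0,2.1]]'
python3 -m pendant '[[0,-23,-24,0,3.4],[0,-24,-22,0,3.4],[0,-25,-21,0,3.4],[0,-27,-19,0,3.4],[0,-28,-17,0,3.4],[0,-29,-16,0,3.4],[0,-30,-14,0,3.4],[0,0,0,0,0],[0,0,0,0,0]]'
python3 - <<'E'
from h import *
a=np.radians(-54.1);ex=np.array([np.cos(a),np.sin(a)]);ey=np.array([-ex[1],ex[0]])
T=np.array([453,264.])
def P(x,z):return (*(T+x*ex),z)
plan([(*P(118,200),-54.1,7),(*P(118,115),-54.1,4)]); print(P(118,0))
z=None
im,d=optics.snapshot("top");W=cloud("top",d);cv2.imwrite("pics/t2.png",im)
m=np.zeros(d.shape,bool);m[190:232,285:345]=1
g=im.astype(int).min(2);dark=m&(im.max(2)<45);white=m&(g>125)
for n,k in(("dark",dark),("white",white)):
    (c,s,an)=cv2.minAreaRect(W[k&(np.abs(W[...,2])<25)][:,:2].astype(np.float32));print(n,k.sum(),c,s,an)
E
```

```text
time: 7.35
tool_pos: [346.9, -191.3, 208.6]
tcp_rot: [-180.0, 0.1, -17.4]
ft_force: [0.3, 0.6, -2.3]
finger_gap: 23.3
time: 7.95
tool_pos: [392.9, -1.9, 209.3]
tcp_rot: [180.0, 0.1, -30.1]
ft_force: [1.0, 0.2, -2.4]
finger_gap: 23.3
time: 8.85
tool_pos: [335.7, 220.5, 209.2]
tcp_rot: [179.9, 0.0, -53.6]
ft_force: [-0.5, -0.1, -1.6]
finger_gap: 23.2
7 rows: [22,-17,1,0.1] [22,-17,1,0.1] [22,-17,1,0.1] [22,-17,1,0.1] [22,-17,1,0.1] [22,-17,1,0.1] [22,-17,1,0.1]
4 rows: [0,-0,21,-0.0] [0,-0,21,-0.0] [0,-0,21,-0.0] [0,-0,21,-0.0]
(np.float64(522.1919380948232), np.float64(168.4150864273961), 0)
dark 506 (554.40625, -294.5327453613281) (143.8245086669922, 182.78811645507812) 0.6391273736953735
white 74 (544.7125244140625, -298.9002685546875) (152.69580078125, 62.89935302734375) 71.68292236328125
```

```bash
python3 -m pendant '[[0,22,-17,1,0],[0,22,-17,1,0],[0,22,-17,1,0],[0,22,-17,1,0],[0,22,-17,1,0],[0,22,-17,1,0],[0,22,-17,1,0.5],[0,0,0,20,0],[0,0,0,30,0],[0,0,0,0,0]]'
python3 -m pendant '[[0,0,0,20,0],[0,0,0,0,0],[0,0,0,0,0]]'
python3 - <<'E'
from h import *
a=np.radians(-54.1);ex=np.array([np.cos(a),np.sin(a)]);ey=np.array([-ex[1],ex[0]])
s=r.sense();v=np.array(s["tool_pos"][:2])-(453,264);print("tray frame",v@ex,v@ey,s["tool_pos"][2],s["tcp_rot"])
im,d=optics.snapshot("top");W=cloud("top",d);b=optics.snapshot("scene")[0]
cv2.imwrite("pics/s3.png",np.hstack([cv2.resize(im[190:290,110:230],(390,325)),cv2.resize(b[160:260,140:260],(390,325),interpolation=cv2.INTER_CUBIC)]))
E
```

```text
time: 9.9
tool_pos: [520.3, 163.7, 148.0]
tcp_rot: [179.5, 0.2, -54.4]
ft_force: [-1.3, 0.2, -2.0]
finger_gap: 23.2
time: 10.2
tool_pos: [523.1, 165.5, 134.0]
tcp_rot: [180.0, 0.0, -54.3]
ft_force: [-0.3, 0.5, -0.4]
finger_gap: 23.2
tray frame 120.84805982308117 -0.9933505236261908 134.04559801073714 [ 1.79975504e+02  2.04190497e-03 -5.43273731e+01]
```

View pics/s3.png

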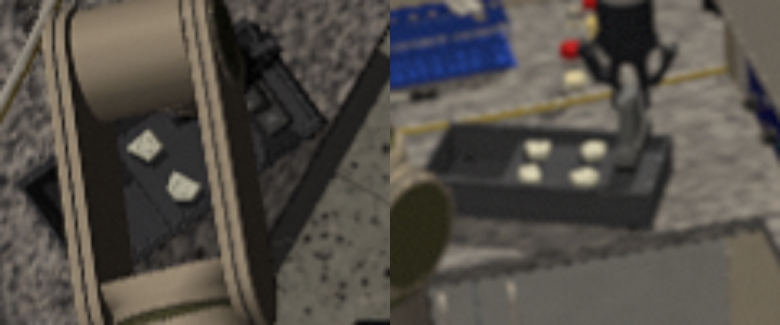

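The scraper hangs over the piece-free end of the deck, and all four pieces lie ahead of it. Lowering it now, watching the force.

```bash
python3 -m pendant '[[0,0,0,10,0],[0,0,0,10,0],[0,0,0,6,0],[0,0,0,2,0],[0,0,0,0,0],[0,0,0,0,0]]'
python3 -m pendant '[[0,0,0,1,0],[0,0,0,1,0],[0,0,0,0,0],[0,0,0,0,0]]'
```

```text
time: 10.9
tool_pos: [523.1, 166.1, 105.4]
tcp_rot: [-180.0, -0.0, -54.3]
ft_force: [0.2, -0.8, -1.8]
finger_gap: 23.6
time: 11.3
tool_pos: [523.0, 166.1, 103.3]
tcp_rot: [-180.0, -0.0, -54.3]
ft_force: [-0.1, 0.3, -2.0]
finger_gap: 23.0
```

```bash
python3 -m pendant '[[0,-4,0,0,0],[0,-8,0,0,0],[0,-8,0,0,0],[0,-8,0,0,0],[0,-8,0,0,0],[0,-8,0,0,0],[0,-8,0,0,0],[0,-8,0,0,0],[0,-8,0,0,0],[0,0,0,0,0]]'
python3 -m pendant '[[0,-8,0,0,0],[0,-8,0,0,0],[0,-8,0,0,0],[0,-8,0,0,0],[0,-8,0,0,0],[0,-8,0,0,0],[0,0,0,0,0]]'
python3 - <<'E'
from h import *
a=np.radians(-54.1);ex=np.array([np.cos(a),np.sin(a)]);ey=np.array([-ex[1],ex[0]])
s=r.sense();v=np.array(s["tool_pos"][:2])-(453,264);print("tray frame",v@ex,v@ey,s["tool_pos"][2],s["tcp_rot"])
b=optics.snapshot("scene")[0]
cv2.imwrite("pics/s4.png",cv2.resize(b[160:260,140:260],(720,600),interpolation=cv2.INTER_CUBIC))
E
```

```text
time: 12.3
tool_pos: [482.6, 222.2, 103.2]
tcp_rot: [180.0, 0.0, -54.2]
ft_force: [0.7, 0.2, -1.6]
finger_gap: 23.1
time: 13.0
tool_pos: [454.6, 261.2, 103.2]
tcp_rot: [180.0, 0.0, -54.2]
ft_force: [-0.2, 0.5, -1.3]
finger_gap: 23.3
tray frame 3.1642198021264862 -0.35920598776969603 103.23612874399552 [ 1.79994187e+02  2.88559555e-02 -5.42459106e+01]
```

View pics/s4.png

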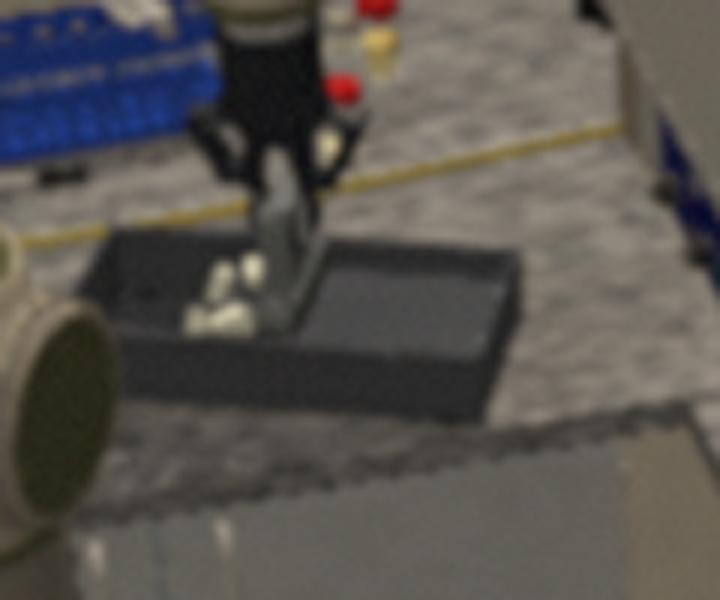

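All four pieces are ahead of the blade, around (185–265, 255–335), and the deck behind it is clean. Pushing on past the lip.

```bash
python3 -m pendant '[[0,-8,0,0,0],[0,-8,0,0,0],[0,-8,0,0,0],[0,-8,0,0,0],[0,-8,0,0,0],[0,-8,0,0,0],[0,-8,0,0,0],[0,-8,0,0,0],[0,-3,0,0,0],[0,0,0,0,0]]'
python3 -m pendant '[[0,0,0,0,0],[0,0,0,0,0],[0,0,0,0,0]]'
python3 - <<'E'
from h import *
a=np.radians(-54.1);ex=np.array([np.cos(a),np.sin(a)]);ey=np.array([-ex[1],ex[0]])
s=r.sense();v=np.array(s["tool_pos"][:2])-(453,264);print("tray frame",v@ex,v@ey,s["tool_pos"][2],s["tcp_rot"])
b,d=optics.snapshot("scene");W=cloud("scene",d)
cv2.imwrite("pics/s5.png",cv2.resize(b[160:260,140:260],(720,600),interpolation=cv2.INTER_CUBIC))
for c in("top","scene"):
    if c=="top":b,d=optics.snapshot(c);W=cloud(c,d)
    q=W-np.array([453,264,0]);tx=q[...,:2]@ex;ty=q[...,:2]@ey
    k=(b.min(2)>110)&(d>0)&(abs(tx)<150)&(abs(ty)<66)&(W[...,2]<80)
    n,l,st,ce=cv2.connectedComponentsWithStats(k.astype(np.uint8))
    for i in range(1,n):
        if st[i,4]>4:print(c,st[i],tx[l==i].mean().round(),ty[l==i].mean().round(),W[l==i][:,2].mean().round(),W[l==i][:,2].max().round())
E
```

```text
time: 14.05
tool_pos: [415.9, 315.1, 103.3]
tcp_rot: [180.0, -0.0, -54.3]
ft_force: [1.1, 0.0, -1.6]
finger_gap: 23.5
time: 14.35
tool_pos: [416.4, 314.4, 103.3]
tcp_rot: [-180.0, -0.0, -54.3]
ft_force: [0.2, -0.3, -1.5]
finger_gap: 23.2
tray frame -62.30475619147347 -0.044864310096233595 103.3252406061743 [-1.79997248e+02 -4.56056439e-03 -5.43303519e+01]
```

View pics/s5.png

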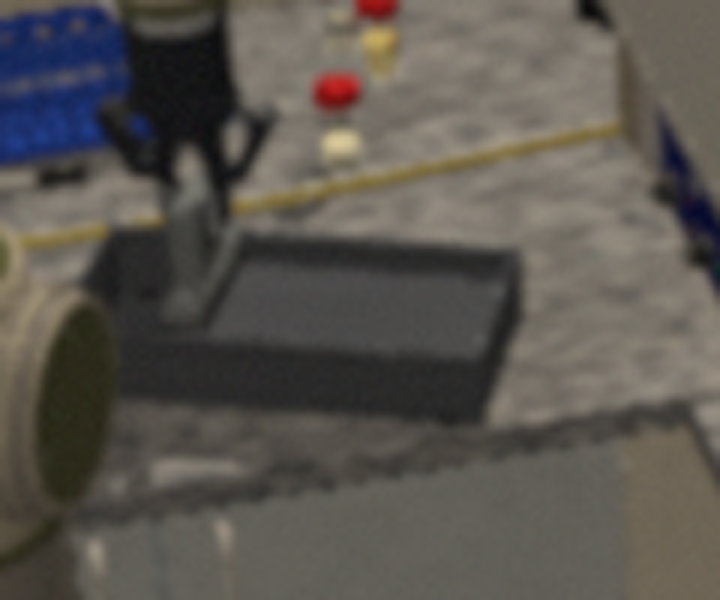

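```bash
python3 - <<'E'
from h import *
b,d=optics.snapshot("scene");W=cloud("scene",d)
print("spot",W[238,166:182:5].round(),b[238,166:182:5])
a=np.radians(-54.1);ex=np.array([np.cos(a),np.sin(a)]);ey=np.array([-ex[1],ex[0]])
def P(x,y,z):return [*(np.array([453,264])+x*ex+y*ey),z]
print("trough corners scene",proj("scene",[P(-140,-60,10),P(-140,60,10),P(-70,-60,10),P(-70,60,10)]).round())
b,d=optics.snapshot("top");print("top",proj("top",[P(-140,-60,10),P(-140,60,10),P(-70,-60,10),P(-70,60,10)]).round())
cv2.imwrite("pics/t5.png",cv2.resize(b[190:310,70:230],(800,600),interpolation=cv2.INTER_CUBIC))
plan([(*P(-20,0,150),-54.3,4),(340,222,205,-54,5),(395,0,205,-30,7),(350,-190,205,-18,6),(544.2,-298,205,-18.3,7)])
E
```

```text
spot [[289. 215.   3.]
 [310. 210.  -6.]
 [322. 191.  -2.]
 [330. 167.   6.]] [[114 123 129]
 [109 118 124]
 [104 113 117]
 [ 84  91  96]]
trough corners scene [[154. 222.]
 [162. 207.]
 [170. 223.]
 [177. 208.]]
top [[144. 272.]
 [125. 247.]
 [159. 261.]
 [141. 235.]]
4 rows: [11,-0,-12,-0.0] [11,-0,-12,-0.0] [11,-0,-12,-0.0] [11,-0,-12,-0.0]
5 rows: [-2,23,-11,-0.1] [-2,23,-11,-0.1] [-2,23,-11,-0.1] [-2,23,-11,-0.1] [-2,23,-11,-0.1]
7 rows: [30,12,-0,-3.4] [29,14,-0,-3.4] [29,16,-0,-3.4] [28,17,-0,-3.4] [27,19,-0,-3.4] [25,21,-0,-3.4] [24,22,-0,-3.4]
6 rows: [9,31,-0,-2.0] [8,31,-0,-2.0] [7,32,-0,-2.0] [6,32,-0,-2.0] [5,32,-0,-2.0] [4,32,-0,-2.0]
7 rows: [31,6,-0,0.0] [31,6,-0,0.0] [31,6,-0,0.0] [31,6,-0,0.0] [31,6,-0,0.0] [31,6,-0,0.0] [31,6,-0,0.0]
```

View pics/t5.png

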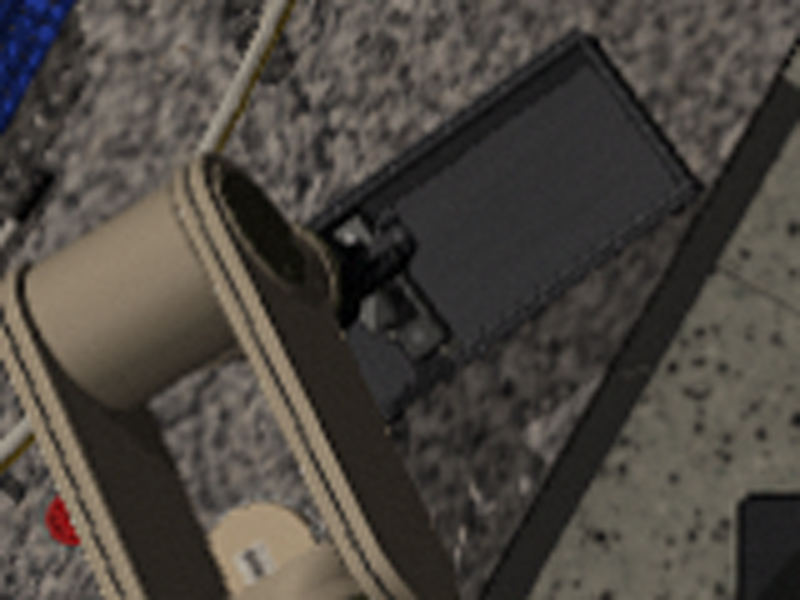

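The top view shows the deck empty. The spot in the scene view reads at z≈0, so it is a patch of light on the counter. Backing off to look into the trough.

```bash
python3 -m pendant '[[0,5,0,-1,0],[0,11,0,-5,0],[0,11,0,-12,0],[0,11,0,-18,0],[0,5,0,-25,0],[0,20,5,-25,0],[0,30,20,-20,0],[0,30,30,0,0],[0,0,0,0,0],[0,0,0,0,0]]'
python3 - <<'E'
from h import *
a=np.radians(-54.1);ex=np.array([np.cos(a),np.sin(a)]);ey=np.array([-ex[1],ex[0]])
out=[]
s=r.sense();print(np.hypot(*(np.array(s["tool_pos"][:2])-(424,304))))
for c in("scene","top"):
    b,d=optics.snapshot(c);W=cloud(c,d)
    q=W-np.array([453,264,0]);tx=q[...,:2]@ex;ty=q[...,:2]@ey
    k=(b.min(2)>85)&(d>0)&(abs(tx)<150)&(abs(ty)<70)&(W[...,2]<80)
    n,l,st,ce=cv2.connectedComponentsWithStats(k.astype(np.uint8))
    for i in range(1,n):
        if st[i,4]>4:print(c,st[i],tx[l==i].mean().round(),ty[l==i].mean().round(),W[l==i][:,2].mean().round(),W[l==i][:,2].max().round())
    out.append(cv2.resize(b[170:250,135:235] if c=="scene" else b[205:290,105:205],(400,330),interpolation=cv2.INTER_CUBIC))
cv2.imwrite("pics/s6.png",np.hstack(out))
E
```

```text
time: 15.55
tool_pos: [444.1, 181.4, 210.6]
tcp_rot: [-179.9, -0.0, -54.5]
ft_force: [1.1, 0.4, -1.3]
finger_gap: 23.0
124.20497468064114
scene [174 206   5   6  20] -63.0 23.0 32.0 44.0
scene [167 211   8   4  23] -86.0 12.0 13.0 20.0
scene [ 186  238   45  115 3141] 80.0 -37.0 -396.0 -81.0
scene [192 353  42  18 436] 70.0 -23.0 -901.0 -871.0
top [223 225   5   4  10] 135.0 -11.0 -897.0 -884.0
top [220 237   6   4  12] 83.0 -59.0 -898.0 -873.0
top [146 253  12   7  46] -78.0 -28.0 20.0 45.0
```

View pics/s6.png

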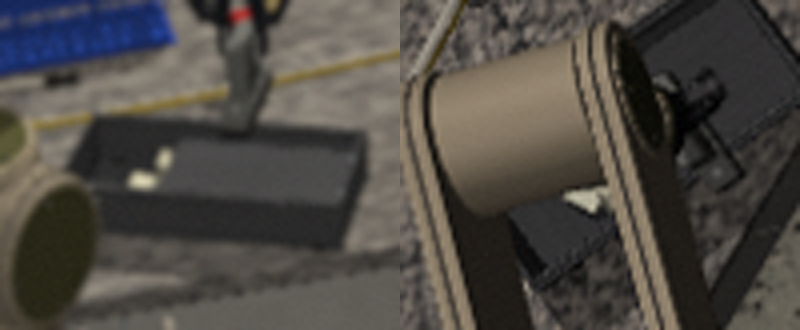

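```bash
python3 -m pendant '[[0,10,25,0,0],[0,15,35,0,0],[0,10,25,0,0],[0,0,0,0,0],[0,0,0,0,0]]'
cat > look.py <<'E'
from h import *
import sys
a=np.radians(-54.1);ex=np.array([np.cos(a),np.sin(a)]);ey=np.array([-ex[1],ex[0]])
out=[]
s=r.sense();print(s["tool_pos"],np.hypot(*(np.array(s["tool_pos"][:2])-(424,304))))
for c in("scene","top"):
    b,d=optics.snapshot(c);W=cloud(c,d)
    q=W-np.array([453,264,0]);tx=q[...,:2]@ex;ty=q[...,:2]@ey
    k=(b.min(2)>85)&(d>0)&(tx>-148)&(tx<0)&(abs(ty)<68)&(W[...,2]<80)&(W[...,2]>-20)
    n,l,st,ce=cv2.connectedComponentsWithStats(k.astype(np.uint8))
    for i in range(1,n):
        if st[i,4]>4:print(c,st[i],tx[l==i].mean().round(),ty[l==i].mean().round(),np.percentile(W[l==i][:,2],[5,50,95]).round(), np.percentile(tx[l==i],[5,95]).round())
    out.append(cv2.resize(b[170:250,135:235] if c=="scene" else b[205:290,105:205],(400,330),interpolation=cv2.INTER_CUBIC))
cv2.imwrite(f"pics/{sys.argv[1]}.png",np.hstack(out))
E
python3 look.py s7
```

```text
time: 16.15
tool_pos: [395.0, 105.2, 209.6]
tcp_rot: [-179.9, 0.0, -54.3]
ft_force: [-0.5, 1.2, -1.6]
finger_gap: 23.3
[394.96096275 105.17618718 209.56197312] 200.93325814024206
scene [174 206   4   6  19] -64.0 26.0 [22. 31. 45.] [-75. -50.]
scene [167 211   8   5  24] -85.0 8.0 [ 8. 14. 21.] [-100.  -69.]
top [142 238   3   2   5] -64.0 41.0 [30. 32. 42.] [-68. -61.]
```

```bash
python3 -m pendant '[[0,20,30,0,-3],[0,20,30,0,-3],[0,20,30,0,-3],[0,0,0,0,0],[0,0,0,0,0]]'
python3 look.py s8
```

```text
time: 16.75
tool_pos: [362.5, 1.7, 209.5]
tcp_rot: [-180.0, 0.0, -45.4]
ft_force: [-0.1, -0.1, -1.5]
finger_gap: 23.4
[362.48999074   1.69473151 209.47438614] 308.49952446640174
scene [174 206   5   6  21] -63.0 24.0 [ 9. 31. 48.] [-72. -48.]
scene [167 211   8   4  23] -86.0 12.0 [ 5. 14. 18.] [-102.  -72.]
top [142 238   5   5  18] -66.0 35.0 [ 5. 32. 37.] [-76. -59.]
top [141 244  20  16 123] -78.0 -14.0 [ 6. 18. 40.] [-95. -55.]
```

View pics/s8.png

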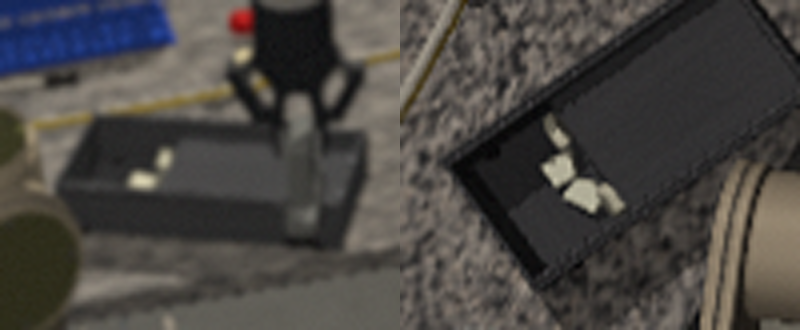

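```bash
python3 - <<'E'
from h import *
a=np.radians(-54.1);ex=np.array([np.cos(a),np.sin(a)]);ey=np.array([-ex[1],ex[0]])
Ws=[]
for i in range(4): b,d=optics.snapshot("top");Ws.append(cloud("top",d))
W=np.median(Ws,0);q=W-np.array([453,264,0]);tx=q[...,:2]@ex;ty=q[...,:2]@ey
for v in range(233,262):
    print(v,' '.join(("%3d/%2d"%(tx[v,u],W[v,u,2]) if b[v,u].min()>80 else "   .  ") for u in range(138,163)))
E
```

```text
233    .      .      .      .      .      .      .      .      .      .      .      .      .      .      .      .      .      .      .      .      .      .      .      .      .  
234    .      .      .      .      .      .      .      .      .      .      .      .      .      .      .      .      .      .      .      .      .      .      .      .      .  
235    .      .      .      .      .      .      .      .      .      .      .      .      .      .      .      .      .      .      .      .      .      .      .      .      .  
236    .      .      .      .      .      .      .      .      .      .      .      .      .      .      .      .      .      .      .      .      .      .      .      .      .  
237    .      .      .      .   -62/38 -60/34    .      .      .      .      .      .      .      .      .      .      .      .      .      .      .      .      .      .      .  
238    .      .      .      .   -65/36 -62/34 -59/34    .      .      .      .      .      .      .      .      .      .      .      .      .      .      .      .      .      .  
239    .      .      .    
[... 3388 characters left out ...]
 .      .      .      .      .      .      .      .      .      .      .      .   -90/ 1 -83/15 -80/16    .      .      .      .   -61/34 -56/39 -55/34    .      .  
259    .      .      .      .      .      .      .      .      .      .      .      .      .      .   -88/ 4 -84/ 7    .      .      .      .   -65/26 -60/34    .      .      .  
260    .      .      .      .      .      .      .      .      .      .      .      .      .      .      .      .      .      .      .      .      .      .      .      .      .  
261    .      .      .      .      .      .      .      .      .      .      .      .      .      .      .      .      .      .      .      .      .      .      .      .      .
```

Two pieces lie flat in the trough. The other two stand on edge against the step, with tops at or below 44 mm and middles around 20–25 mm, at x about -63 and -57. All four are in the trough, so I'm returning the scraper.

```bash
python3 - <<'E'
from h import *
plan([(350,-190,209,-18.3,7),(544.2,-297.5,209,-18.3,8)])
E
```

```text
7 rows: [18,21,0,-3.8] [17,22,0,-3.8] [15,23,0,-3.8] [14,24,0,-3.8] [12,25,0,-3.8] [10,25,0,-3.8] [9,26,0,-3.8]
8 rows: [27,5,-0,-0.0] [27,5,-0,-0.0] [27,5,-0,-0.0] [27,5,-0,-0.0] [27,5,-0,-0.0] [27,5,-0,-0.0] [27,5,-0,-0.0] [27,5,-0,-0.0]
```

```bash
python3 -m pendant '[[0,18,21,0,-3.8],[0,17,22,0,-3.8],[0,15,23,0,-3.8],[0,14,24,0,-3.8],[0,12,25,0,-3.8],[0,10,25,0,-3.8],[0,9,26,0,-3.8],[0,0,0,0,0]]'
python3 -m pendant '[[0,27,5,0,0],[0,27,5,0,0],[0,27,5,0,0],[0,27,5,0,0],[0,27,5,0,0],[0,27,5,0,0],[0,27,5,0,0],[0,22,4,0,0],[0,0,0,0,0],[0,0,0,0,0]]'
python3 - <<'E'
from h import *
plan([(544.2,-297.5,90,-18.3,1)])
E
```

```text
time: 17.85
tool_pos: [347.9, -192.7, 209.2]
tcp_rot: [179.9, 0.0, -18.7]
ft_force: [0.7, 0.8, -1.5]
finger_gap: 22.7
time: 18.85
tool_pos: [535.6, -294.0, 208.5]
tcp_rot: [-180.0, 0.1, -18.7]
ft_force: [0.4, -0.2, -2.1]
finger_gap: 23.1
1 rows: [9.3,0.6,118.5,-0.4]
```

```bash
python3 -m pendant '[[0,4,0,20,0],[0,4,0,30,0],[0,0,0,30,0],[0,0,0,25,0],[0,0,0,10,0],[0,0,0,10,0],[0,0,0,10,0],[0,0,0,5,0],[0,0,0,0,0],[0,0,0,0,0]]'
python3 look.py x >/dev/null; python3 - <<'E'
from h import *
b,d=optics.snapshot("scene")
cv2.imwrite("pics/s9.png",cv2.resize(b[220:300,260:350],(720,600),interpolation=cv2.INTER_CUBIC))
E
```

```text
time: 19.85
tool_pos: [543.4, -298.1, 70.0]
tcp_rot: [180.0, -0.1, -18.7]
ft_force: [0.4, -0.3, -1.1]
finger_gap: 23.2
```

```bash
python3 -m pendant '[[0,0,0,3,0],[0,0,0,3,0],[0,0,0,1,0],[0,0,0,0,0],[0,0,0,0,0]]'
python3 -m pendant '[[0,0,0,1,0],[0,0,0,0,0],[0,0,0,0,0]]'
```

```text
time: 20.5
tool_pos: [542.9, -297.8, 62.2]
tcp_rot: [-180.0, 0.0, -18.7]
ft_force: [0.2, -0.4, -1.5]
finger_gap: 23.0
time: 20.8
tool_pos: [543.1, -297.9, 61.5]
tcp_rot: [180.0, -0.0, -18.7]
ft_force: [0.9, -0.2, -0.6]
finger_gap: 23.0
```

```bash
python3 -m pendant '[[0,0,0,1,0],[0,0,0,0,0],[0,0,0,0,0]]'
python3 -m pendant '[[0.1,0,0,0,0],[0.25,0,0,0,0],[0.3,0,0,0,0],[0.45,0,0,0,0],[0.6,0,0,0,0],[0.8,0,0,0,0],[1,0,0,0,0],[1,0,0,0,0],[1,0,0,0,0],[1,0,0,0,0]]'
```

```text
time: 21.1
tool_pos: [543.2, -298.0, 61.5]
tcp_rot: [180.0, -0.0, -18.7]
ft_force: [-3.4, 2.7, 6.8]
finger_gap: 23.3
time: 22.1
tool_pos: [542.9, -297.8, 60.3]
tcp_rot: [-180.0, 0.0, -18.7]
ft_force: [-0.1, -0.4, 0.2]
finger_gap: 85.4
```

Floor contact at +6.8 N and released. Lifting clear, then drawing back.

```bash
python3 -m pendant '[[1,0,0,-10,0],[1,0,0,-25,0],[1,0,0,-30,0],[1,0,0,-35,0],[1,0,0,-35,0],[1,0,0,-15,0],[1,-30,-5,0,0],[1,-40,-6,0,0],[1,-40,-6,0,0],[1,-40,-6,0,0]]'
python3 -m pendant '[[1,-30,-5,0,0],[1,0,0,0,0],[1,0,0,0,0]]'
python3 look.py s10; python3 - <<'E'
from h import *
im,d=optics.snapshot("top");b=optics.snapshot("scene")[0];W=cloud("top",d);Z=W[...,2]
m=np.zeros(d.shape,bool);m[190:230,285:345]=1;g=im.min(2)
for n,k in(("grip",m&(Z>60)&(Z<120)),("foot+",m&(Z>18)&(Z<120)),("white",m&(g>125)&(Z<25))):
    P=W[k];print(n,len(P),cv2.minAreaRect(P[:,:2].astype(np.float32)),np.median(P[:,2]))
R4=lambda a:cv2.resize(a,(400,330),interpolation=cv2.INTER_CUBIC)
cv2.imwrite("pics/end.png",np.hstack([R4(b[215:315,270:391]),R4(im[180:265,95:415][:, :])]))
E
```

```text
time: 23.1
tool_pos: [406.7, -227.1, 209.7]
tcp_rot: [-180.0, 0.0, -18.7]
ft_force: [0.1, -1.0, 0.5]
finger_gap: 85.5
time: 23.4
tool_pos: [381.3, -213.6, 210.5]
tcp_rot: [180.0, -0.1, -18.7]
ft_force: [1.0, 0.2, 0.4]
finger_gap: 85.3
[ 381.30760959 -213.55602424  210.50147593] 519.3138534854633
scene [174 206   4   5  17] -64.0 26.0 [21. 32. 43.] [-73. -50.]
scene [167 211   8   5  24] -85.0 9.0 [ 5. 14. 19.] [-104.  -70.]
top [142 238   5   5  17] -65.0 34.0 [ 3. 30. 36.] [-76. -59.]
top [141 245  20  15 122] -77.0 -14.0 [ 9. 18. 40.] [-94. -55.]
grip 133 ((545.6849365234375, -296.5704345703125), (63.58446502685547, 24.48086929321289), 70.9626235961914) 93.36183451335955
foot+ 252 ((537.5452880859375, -297.40435791015625), (139.83932495117188, 44.98252487182617), 73.09427642822266) 76.31655061421645
white 54 ((544.9586181640625, -298.3460388183594), (149.19837951660156, 61.823490142822266), 71.83419799804688) 11.21896478970939
```

View pics/end.png

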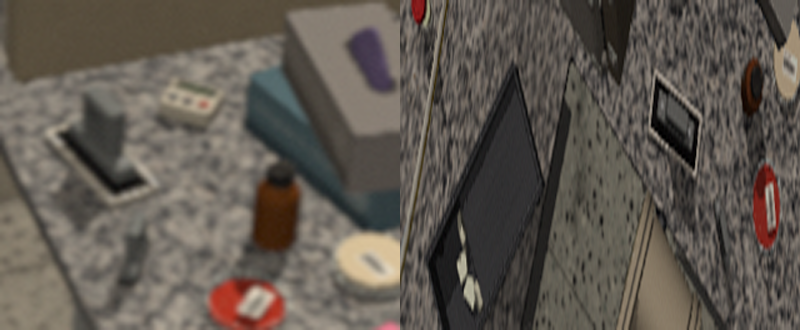

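The scraper stands upright in its rest, about 2 mm from the middle with its top at 93 mm. All four pieces are in the trough, the deck is clean, and the bystanders on the right counter are where they were.

```bash
python3 -c "
from bench import hand_in
print(hand_in())"
```

```text
the job is handed in; nothing more can be done
None
```

I took the grey scraper from its rest and swept all four porcelain pieces off the deck in one pass, hovering it about 2 mm up. They fell into the trough, and I set the scraper back in its rest. I kept the arm drawn back at both crossings, and the job was handed in at about 24 s with no verdict reported.

- **Scraper:** it stands upright about 2 mm from the rest's middle. Its top is at 93 mm, which means it is on the rest's floor. The gripper is open and well clear.
- **Pieces:** the deck is empty. Two pieces lie flat in the trough. The other two lean on edge against the step, with tops at 36–44 mm and middles I estimate at 20–25 mm, so below the 41 mm limit. The closest one to the deck edge has its middle at about x = -57 mm, so it clears the edge by roughly 7 mm.
- **Sweep completion (judged step 2):** the arm hid part of the trough while the scraper was still over the tray. I confirmed all four pieces only after moving away, and nothing had touched them in between.
- **Bystanders:** the bottle and dishes on the right counter look unmoved in the last picture. The sample cup was not measured again, but the arm never went near the cups.
- **Odd reading:** one outline fit of the scraper's foot after placing came out too large (140 x 45 mm), probably because it also took in stray depth readings around the rest. I relied on the grip fit instead, which matched the given size.

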